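# Gauge the bored clamp blocks and sort them by fit

### The arm

A 6-joint arm with a two-finger parallel gripper is mounted at the origin on the work surface. World frame = base frame: x ahead of the robot, y to its left, z up, the work surface at z = 0. Lengths are in m, angles in degrees, forces in N, time in s.
With the tool pointing down it reaches from about 0.35 to 0.875 m from the base axis. Payload 4.2 kg.
Tool frame: the origin (TCP) lies between the finger pads; the fingertips stand 25 mm ahead of it and the grasp point (between the pads) lies 6 mm ahead of it (r.tips_ahead is the distance from the TCP to the fingertips, in m); z points along the fingers, y is the direction in which the jaws open and shut (so a half turn about z gives the same grasp; the last joint's range is limited). The gripper opens to 87 mm and grips with 3 to 60 N. Pads are 19 mm wide; open, the fingers measure 117 mm over their backs; the gripper's body (75 mm by 190 mm) begins 51 mm behind the grasp point.
Start: joints at [85.004, 22.042, 0.453, 0, -68.411, -14.817], TCP at [0.212, 0.588, 0.248] pointing down, gripper open.
Joint ranges: [-179.83, 179.83], [-69.29, 118.12], [-61.27, 80.66], [-181.25, 117.63], [-171.15, -9.14], [-177.46, 177.46]. Speed limits (degrees/s): [159.86, 159.86, 180, 180, 180, 180].

### API

Orientations are given as a 3x3 rotation matrix whose columns are the frame's x, y, z axes.
In Python, from station import r, vision, finish_job gives the robot as it stands.
- The arm moves only by the shell command python3 -m jog 'ROWS'. ROWS is a JSON object of lists of equal length, an entry for each row: "rot": the turn, a rotation vector about the world's x, y, z in degrees, a list of three; "delta_pos": the shift along the world's x, y, z in mm, a list of three; "grip": the opening in per cent of the stroke, from 0 (shut) to 100 (fully open). A call has 1 to 10 rows; each row shifts and turns the commanded pose from where the row before left it; what a row does not reach is not made up. A row lasts 1/12 s, in which the tool goes at most 41.7 mm and 7.16 degrees, less where a joint would pass 70% of its speed; a pose out of reach is approached as far as the arm can. A call with a gripper value outside its range is refused whole. The fingers move at their own pace and stop on an object; the grip force is fixed at half the most. Time passes only in rows, so rows that do not move let the fingers close. It gives the time, the measured TCP pose, the force and the opening at its end, in the units of the state.
- r.sense(): the state, without advancing time (a new reading comes with each control period).
- vision.capture(name): name is "scene" or "top"; returns a dict with "frame" (400x640x3 uint8, red, green, blue), "K" (3x3 intrinsics, pixels), "xyz" and "orientation" of the camera in the world. Camera axes: x right, y up, looking along -z (the intrinsics and any distortion apply to the point x, -y, -z); pixel columns grow to the right and rows downward; lengths in m; the calibration is good to about 2 mm. A picture is of the moment at which its call begins. There is no depth.
- finish_job(): hands the job in, once; it reports no verdict.
The state is a dict: "time_s": time; "joints": joint angles; "joint_velocities": joint speeds; "effort": joint torques, N m; "tcp_pos": TCP position; "ee_rot": TCP orientation; "wrist_force": force on the tool from outside, world axes, zero at the start; "moment": the same for the moment, N m; "gripper_width": opening from 0.0 (shut) to 1.0 (fully open).
Only numpy, scipy, OpenCV 4.12 (cv2) and the standard library are available. Lean on these libraries where they do the work, as an engineer would, in place of code of your own. Each camera call takes 0.05 s, during which the arm holds its last target. There are 200 camera calls.

### The job

Take the go/no-go gauge from its stand and, working from the robot's left to its right, try it upright in the bore of each of the three clamp blocks, lowering it until it stops, then put the gauge back in its stand. Stand each block whose bore is right (the thin go pin enters fully but the thick no-go pin does not) upright in the blue tray, and each block whose bore is too small or too large upright in the red tray. Leave the other things on the bench where they are.

Things in the scene. Friction and masses are not known exactly. Their poses are not given: they have to be found in the camera images.
- block_a: One of three look-alike aluminium clamp blocks, 80 (x) x 44 (y) x 60 (z) mm, 0.3 to 0.6 kg, standing loose on the table. Origin: centre of the underside; z up, x along the length to the bored end. The upright bore is 16 mm from the middle towards +x; two dark screw heads and a blue label mark the -x end. Do not go by letter or place: only the gauge shows the fit.
- block_b: As block_a.
- block_c: As block_a.
- block_a_mouth (a point): Centre of the bore's mouth, in the plane of the top face of block_a, 60 mm above its underside. All three bores begin with the same counterbore, 28 mm wide, 14 mm deep; below it the bore runs through and may be too small (9 mm), right (16 mm) or too large (22 mm). The gauge's tip stops about 15 mm below the top if too small, 36 mm if right, 52 mm if too large (collar on the block).
- block_b_mouth (a point): Centre of the bore's mouth, in the plane of the top face of block_b.
- block_c_mouth (a point): Centre of the bore's mouth, in the plane of the top face of block_c.
- gauge: Stepped go/no-go gauge, 133 mm long, 0.12 kg, upright, pin down, in its stand. Origin: tip of the pin, on the axis; z from tip to handle. From the tip: go pin 13 mm thick to 22 mm (first 4 mm tapered to 7 mm); no-go pin 19 mm thick to 52 mm; red collar 34 mm wide to 58 mm; yellow square handle 24 x 24 mm, faces along x and y, to 133 mm. At the start the tip is 8 mm above the table.
- gauge_stand: Black block 70 x 70 x 60 mm on a grey foot, fixed to the table, with an upright through hole of 26 mm in the middle of its top. Origin: centre of its underside. The gauge belongs in it pin down, the collar resting on its top (tip 52 mm below the top, handle top 141 mm above the table).
- stand_mouth (a point): Centre of the mouth of the stand's hole, in its top face, 60 mm above the table.
- blue_tray: Blue tray fixed to the table, 130 (x) x 170 (y) mm outside, 22 mm high, walls and floor 4 mm. Origin: centre of its underside, axes along its sides. Two blocks fit side by side, length along the tray's x, centres 45 mm either side of its middle. For accepted blocks.
- red_tray: Red tray fixed to the table, 130 (x) x 170 (y) mm outside, 22 mm high, walls and floor 4 mm. Origin: centre of its underside, axes along its sides. Two blocks fit side by side, length along the tray's x, centres 45 mm either side of its middle. For rejected blocks.
- flux_jar: Bystander: amber jar, 54 mm in diameter, 85 mm high. Origin: centre of its underside.
- brush: Bystander: brush 150 mm long lying along its x. Origin: underside, near the middle of its length.
- clear_bin: Bystander: clear bin 60 x 100 x 30 mm. Origin: centre of its underside.
- glue_bottle: Bystander: white bottle with a red cap, 38 mm in diameter, 75 mm high. Origin: centre of its underside.
- lens_tray: Bystander: flat white plate with black dots, 100 x 140 x 8 mm. Origin: centre of its underside.
- strip_spool: Bystander: copper-coloured ring, 70 mm in diameter, 30 mm high. Origin: centre of its underside.
Mind the look-alikes: they are no part of the job. What is shaped like the block_a but green or yellow is not meant.

How it is judged:
By the outcome, as a careful person would: the job done as asked, in the order asked, and still so for the second after the job is handed in, with the robot touching nothing.
It also fails if it takes over 72 s, if anything falls off the work surface, if the arm or the gripper's body presses on something with over 40 N, if the wrist force passes 120 N, or if a joint passes its speed limit or range.

## Working session

There is one attempt and no reset: what is moved stays moved. The work goes in short steps, Python scripts to look and compute and a shell command to move; the robot and the scene stay as the last step left them, time stands still between calls to the robot, and variables do not carry over. Pictures are saved under pics/ and viewed, about 8 in all and at most 12, crops included, and the job is handed in when it is done.

```bash
ls; mkdir -p pics
python3 - <<'E'
from station import r, vision
import cv2
s=r.sense(); print(s['time_s'],s['tcp_pos'],s['ee_rot'],s['gripper_width'])
for n in("scene","top"):
    c=vision.capture(n); print(n,{k:c[k] for k in c if k!='frame'})
    cv2.imwrite(f'pics/{n}0.png',c['frame'][:,:,::-1])
E
```

```text
pics
0.0 [0.21161019 0.58748182 0.24643013] [[ 9.40747765e-01 -3.39106424e-01 -6.89398016e-04]
 [-3.39107116e-01 -9.40745336e-01 -2.13948829e-03]
 [ 7.69662547e-05  2.24649860e-03 -9.99997474e-01]] 1.0019573522947487
scene {'K': array([[366.63435884,   0.        , 323.14145998],
       [  0.        , 366.63435884, 195.71243285],
       [  0.        ,   0.        ,   1.        ]]), 'xyz': array([1.17138131, 0.27849674, 0.77981263]), 'orientation': array([[-0.23509709, -0.70396259,  0.6701985 ],
       [ 0.97196399, -0.16748965,  0.16502492],
       [-0.00392006,  0.69020569,  0.72360261]])}
top {'K': array([[425.03286372,   0.        , 314.60736851],
       [  0.        , 425.03286372, 199.00398949],
       [  0.        ,   0.        ,   1.        ]]), 'xyz': array([0.31171912, 0.09433846, 1.2918323 ]), 'orientation': array([[ 0.10020146,  0.97362854, -0.2049564 ],
       [-0.99496495,  0.09761747, -0.02270625],
       [-0.00210013,  0.20619964,  0.97850769]])}
```

View pics/top0.png

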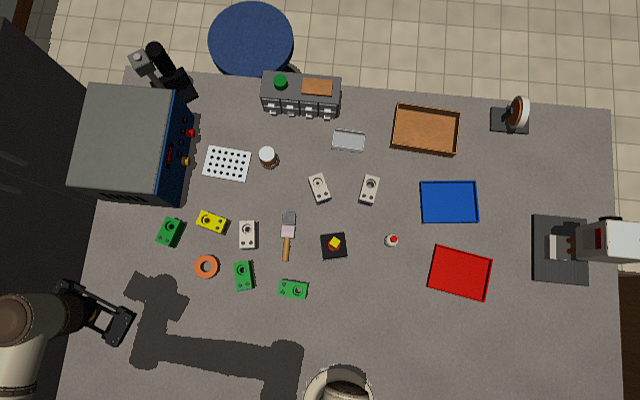

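View pics/scene0.png

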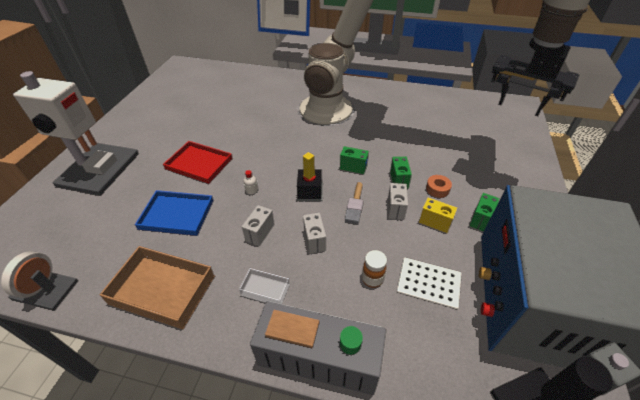

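```bash
cat > h.py <<'E'
import numpy as np, cv2
from station import r, vision
def P(c):
    R=c['orientation']; return lambda p:(lambda q:np.stack([c['K'][0,0]*q[:,0]/-q[:,2]+c['K'][0,2], -c['K'][1,1]*q[:,1]/-q[:,2]+c['K'][1,2]],1))((np.atleast_2d(p)-c['xyz'])@R)
def back(c,uv,z):
    uv=np.atleast_2d(uv).astype(float); d=np.stack([(uv[:,0]-c['K'][0,2])/c['K'][0,0],-(uv[:,1]-c['K'][1,2])/c['K'][1,1],-np.ones(len(uv))],1)@c['orientation'].T
    return c['xyz']+d*((z-c['xyz'][2])/d[:,2])[:,None]
def rect(c,z,x0,x1,y0,y1,s):  # s px per m; up=+x, left=+y
    w=np.array([[x1,y1,z],[x1,y0,z],[x0,y0,z],[x0,y1,z]],float)
    W,H=round((y1-y0)*s),round((x1-x0)*s)
    M=cv2.getPerspectiveTransform(P(c)(w).astype(np.float32),np.float32([[0,0],[W,0],[W,H],[0,H]]))
    return cv2.warpPerspective(c['frame'],M,(W,H),flags=cv2.INTER_CUBIC)[:,:,::-1]
E
python3 - <<'E'
from h import *
t=vision.capture('top'); s=vision.capture('scene')
cv2.imwrite('pics/a.png',np.vstack([rect(c,.06,.32,.62,-.1,.3,2000)[:, :] [::2,::2] if 0 else cv2.resize(rect(c,.06,.34,.62,-.14,.3,1800),None,fx=1,fy=1)[:, :] for c in(t,)]))
cv2.imwrite('pics/b.png',rect(s,.06,.34,.62,-.14,.3,1800))
import pickle; pickle.dump((t,s),open('c0.pkl','wb'))
for n,uv,z in [('b1',(248,235),.06),('b2',(319,188),.06),('b3',(369,190),.06),('stand',(334,245),.06),('g',(335,242),.141),('blue',(449,202),.02),('red',(460,272),.02)]: print(n,back(t,uv,z).round(3))
E
```

```text
b1 [[0.444 0.305 0.06 ]]
b2 [[0.604 0.113 0.06 ]]
b3 [[ 0.613 -0.035  0.06 ]]
stand [[0.44  0.053 0.06 ]]
g [[0.44  0.054 0.141]]
blue [[ 0.61  -0.285  0.02 ]]
red [[ 0.402 -0.325  0.02 ]]
```

View pics/a.png

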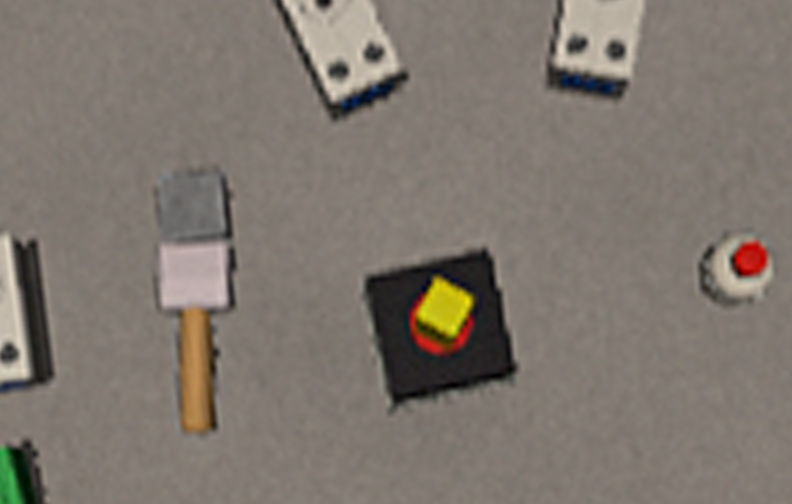

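View pics/b.png

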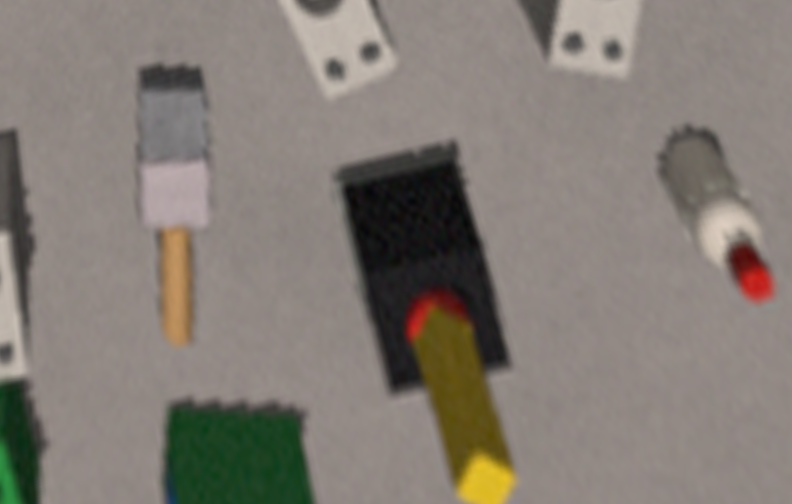

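```bash
cat > fit.py <<'E'
from h import *
from scipy.optimize import minimize
def fit(c,z,x,y,L,Wd,mono,a0s=range(-90,90,15),s=1500,ring=.004,R=.03):
    """rect LxWd at plane z near x,y; mono: rgb float image->score map"""
    m=.5*np.hypot(L,Wd)+R+.01; x0,y1=x-m,y+m
    im=rect(c,z,x-m,x+m,y-m,y+m,s)[:,:,::-1].astype(np.float32); g=cv2.GaussianBlur(mono(im),(0,0),1.5)
    u=np.linspace(-1,1,41); A,B=np.meshgrid(u,u); 
    ins=np.stack([A.ravel()*(L/2-.001),B.ravel()*(Wd/2-.001)],1); ins=ins[(abs(ins[:,0])>L/2-ring-.001)|(abs(ins[:,1])>Wd/2-ring-.001)]
    out=np.concatenate([np.stack([u*L/2,0*u+sg*(Wd/2+d)],1) for sg in(-1,1) for d in(.0015,.003)]+[np.stack([0*u+sg*(L/2+d),u*Wd/2],1) for sg in(-1,1) for d in(.0015,.003)])
    def f(p):
        a=np.radians(p[2]*1000); Q=np.array([[np.cos(a),-np.sin(a)],[np.sin(a),np.cos(a)]])
        def sm(pts):
            w=pts@Q.T+p[:2]; return cv2.remap(g,((y1-w[:,1])*s).astype(np.float32)[:,None],((x+m-w[:,0])*s).astype(np.float32)[:,None],cv2.INTER_LINEAR).mean()
        return sm(out)-sm(ins)
    best=min((minimize(f,[x,y,a/1000],method='Nelder-Mead',options=dict(initial_simplex=[[x,y,a/1000],[x+.012,y,a/1000],[x,y+.012,a/1000],[x,y,a/1000+.01]],xatol=1e-5,fatol=1e-3)) for a in a0s),key=lambda q:q.fun)
    p=best.x; return np.array([p[0]*1000,p[1]*1000,p[2]*1000,best.fun]).round(1)
lum=lambda i:i.min(2)
yel=lambda i:np.minimum(i[:,:,0],i[:,:,1])-i[:,:,2]*1.0
red=lambda i:i[:,:,0]-np.maximum(i[:,:,1],i[:,:,2])
blu=lambda i:i[:,:,2]-np.maximum(i[:,:,1],i[:,:,0])
E
python3 - <<'E'
from fit import *; import pickle
t,s=pickle.load(open('c0.pkl','rb'))
for nm,z,x,y,L,W,m in [('b1',.06,.444,.305,.08,.044,lum),('b2',.06,.604,.113,.08,.044,lum),('b3',.06,.613,-.035,.08,.044,lum),('gauge',.141,.44,.054,.024,.024,yel),('blue',.022,.61,-.285,.13,.17,blu),('red',.022,.402,-.325,.13,.17,red)]:
    a=range(-90,90,15) if L!=W else range(-45,45,15)
    print(nm,fit(t,z,x,y,L,W,m,a),fit(s,z,x,y,L,W,m,a))
v=np.vstack([np.hstack([rect(c,.06,x-.065,x+.065,y-.065,y+.065,2000) for x,y in((.444,.305),(.604,.113),(.613,-.035))]) for c in(t,s)])
cv2.imwrite('pics/c.png',v)
E
```

```text
b1 [447.  310.3   8.4 -75.3] [447.8 312.    7.  -62.8]
b2 [608.3 113.1  25.3 -73. ] [610.4 115.7  24.6 -46.1]
b3 [618.7 -35.8 -10.  -64.7] [620.5 -33.1  -9.6 -47.5]
gauge [ 440.4   55.4  -28.3 -146.4] [443.5  58.1 -26.8 -83.2]
blue [ 613.4 -286.     6.5  -60.2] [ 613.6 -283.4    6.3  -38.3]
red [ 401.2 -324.7   -9.8 -103.3] [ 401.9 -321.6   -9.6  -47.3]
```

View pics/c.png

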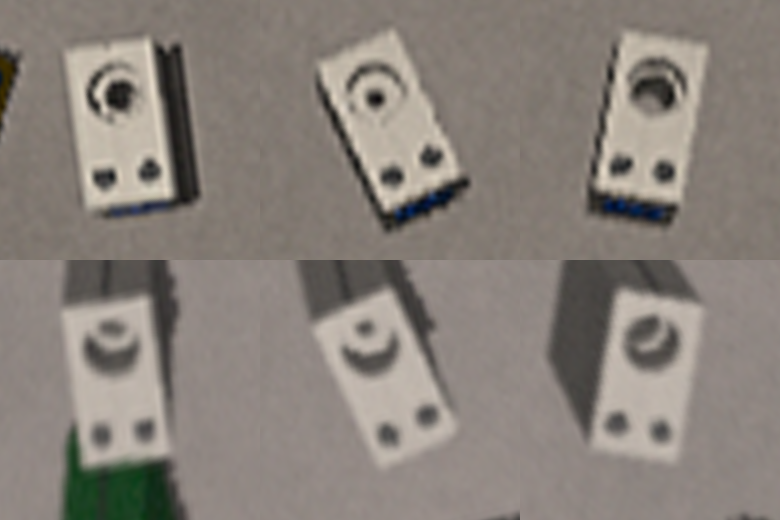

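```bash
python3 -m jog '{"delta_pos":[[14.4,-33.2,0],[14.4,-33.2,0],[14.4,-33.2,0],[14.4,-33.2,0],[14.4,-33.2,0],[14.4,-33.2,0],[14.4,-33.2,0],[14.4,-33.2,0]],"rot":[[0,0,-1],[0,0,-1],[0,0,-1],[0,0,-1],[0,0,-1],[0,0,-1],[0,0,-1],[0,0,-0.7]],"grip":[100,100,100,100,100,100,100,100]}'
python3 -m jog '{"delta_pos":[[14.4,-33.2,0],[14.4,-33.2,0],[14.4,-33.2,0],[14.4,-33.2,0],[14.4,-33.2,0],[14.4,-33.2,0],[14.4,-33.2,0],[14.4,-33.2,0],[0,0,-25],[0,0,0]],"rot":[[0,0,0],[0,0,0],[0,0,0],[0,0,0],[0,0,0],[0,0,0],[0,0,0],[0,0,0],[0,0,0],[0,0,0]],"grip":[100,100,100,100,100,100,100,100,100,100]}'
python3 -c "
from station import r
s=r.sense();print(s['ee_rot'].round(4),s['joints'],s['moment'])"
```

```text
time_s: 0.87
tcp_pos: [0.3272, 0.3206, 0.2476]
ee_rot: [[0.887, -0.462, 0.0], [-0.462, -0.887, 0.0], [-0.0, -0.0, -1.0]]
wrist_force: [0.9, 0.8, -0.8]
gripper_width: 0.999
time_s: 1.7
tcp_pos: [0.4401, 0.0543, 0.2192]
ee_rot: [[0.884, -0.467, -0.007], [-0.467, -0.884, -0.002], [-0.006, 0.005, -1.0]]
wrist_force: [-0.6, 0.3, -2.0]
gripper_width: 1.002
[[ 0.8843 -0.4669 -0.0074]
 [-0.4669 -0.8843 -0.0017]
 [-0.0058  0.0049 -1.    ]] [ 28.07405338   5.82041703 -25.88077012  -0.13381315 -58.71780542
  34.15969571] [-0.02276901  0.09466782 -0.00954361]
```

```bash
python3 -m jog '{"delta_pos":[[2,2.5,-20],[0,0,-40],[0,0,-30],[0,0,-10],[0,0,0],[0,0,0],[0,0,0],[0,0,0],[0,0,0],[0,0,0]],"rot":[[0,0,0],[0,0,0],[0,0,0],[0,0,0],[0,0,0],[0,0,0],[0,0,0],[0,0,0],[0,0,0],[0,0,0]],"grip":[100,100,100,100,20,20,20,20,20,20]}'
```

```text
time_s: 2.53
tcp_pos: [0.4447, 0.0596, 0.1235]
ee_rot: [[0.887, -0.462, 0.002], [-0.462, -0.887, 0.001], [0.001, -0.002, -1.0]]
wrist_force: [0.0, -0.9, 0.1]
gripper_width: 0.628
```

```bash
python3 -m jog '{"delta_pos":[[-2,-2,-4],[0,0,0],[0,0,0],[0,0,0],[0,0,0],[0,0,0],[0,0,0],[0,0,0]],"rot":[[0,0,0],[0,0,0],[0,0,0],[0,0,0],[0,0,0],[0,0,0],[0,0,0],[0,0,0]],"grip":[10,10,10,10,10,10,10,10]}'
python3 -m jog '{"delta_pos":[[0,0,40],[0,0,40],[0,0,40],[0,0,0],[0,0,0],[0,0,0]],"rot":[[0,0,0],[0,0,0],[0,0,0],[0,0,0],[0,0,0],[0,0,0]],"grip":[10,10,10,10,10,10]}'
python3 - <<'E'
from fit import *
t=vision.capture('top'); s=vision.capture('scene'); import pickle; pickle.dump((t,s),open('c1.pkl','wb'))
cv2.imwrite('pics/d.png',np.hstack([cv2.resize(c['frame'][v-65:v+65,u-65:u+65],None,fx=3,fy=3,interpolation=3)[:,:,::-1] for c,u,v in((t,334,235),(s,305,150))]))
print(r.sense()['wrist_force'],r.sense()['joints'])
E
```

```text
time_s: 3.2
tcp_pos: [0.4422, 0.0572, 0.1185]
ee_rot: [[0.887, -0.462, -0.0], [-0.462, -0.887, -0.0], [-0.0, 0.0, -1.0]]
wrist_force: [0.9, -0.5, -0.4]
gripper_width: 0.272
time_s: 3.7
tcp_pos: [0.4414, 0.0572, 0.2379]
ee_rot: [[0.887, -0.462, -0.001], [-0.462, -0.887, 0.0], [-0.001, 0.0, -1.0]]
wrist_force: [0.3, -0.8, -1.9]
gripper_width: 0.272
[ 0.59092777  0.35035624 -1.25049952] [ 2.83848179e+01  4.83627358e+00 -2.42455709e+01 -3.61194398e-02
 -6.11200294e+01  3.41044474e+01]
```

View pics/d.png

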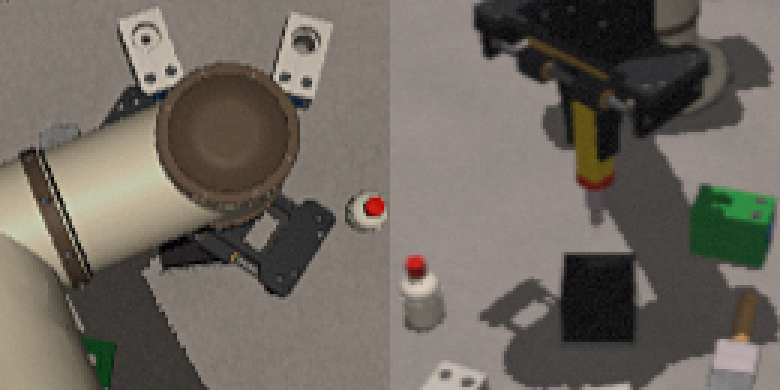

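Run:
```python
from fit import *; import pickle
t,s=pickle.load(open('c1.pkl','rb'))
tz=.2379-.1185+.008
print(back(s,(309.3,159),tz), P(s)([[.4414,.0572,tz],[.4414,.0572,tz+.055]]))
f=s['frame'][100:175,280:330].astype(int)
m=(f[:,:,0]-f[:,:,1:].max(2))>60
ys,xs=np.nonzero(m); 
for y in np.unique(ys): print(y+100,xs[ys==y].min()+280,xs[ys==y].max()+280)
for v in range(146,162,2): print(v,s['frame'][v,300:320].astype(int).mean(1).round().astype(int))
```

```text
[[0.44172563 0.06065031 0.1274    ]] [[308.10685492 158.73241775]
 [307.39979041 142.66874783]]
144 313 313
145 303 312
146 305 311
147 306 309
146 [143 140 116  69  46  46  45  46  51  49  45  38  42  50  61  69  72  68
  67  67]
148 [141 142 145 143 125  90  65  64  64  63  68  66  69  72  66  67  68  69
  68  68]
150 [142 142 144 143 130  95  76  78  80  77  74  67  65  69  68  69  67  70
  68  67]
152 [141 140 140 143 133 104  77  79  78  78  74  71  66  67  65  69  68  70
  70  68]
154 [142 139 140 143 140 124  95  77  76  74  79  79  73  64  67  66  67  68
  67  67]
156 [141 142 142 139 140 139 121  76  74  79  88 118 122  78  65  65  67  66
  68  66]
158 [138 139 139 141 139 142 122  77  75  75  83 114 141 136 110  71  66  69
  70  66]
160 [140 140 139 138 138 139 139 126 111 119 133 142 140 143 136 112  75  68
  67  69]
```

```bash
python3 -m jog '{"delta_pos":[[2.7,32,0],[2.7,32,0],[2.7,32,0],[2.7,32,0],[2.7,32,0],[2.7,32,0],[2.7,32,-20],[2.7,32,-20],[0,0,-15],[0,0,0]],"rot":[[0,0,0],[0,0,0],[0,0,0],[0,0,0],[0,0,0],[0,0,0],[0,0,0],[0,0,0],[0,0,0],[0,0,0]],"grip":[10,10,10,10,10,10,10,10,10,10]}'
python3 - <<'E'
from fit import *
s=vision.capture('scene');print(r.sense()['tcp_pos'])
u,v=P(s)([[.463,.313,.06]])[0].astype(int)
cv2.imwrite('pics/e.png',cv2.resize(s['frame'][v-55:v+35,u-55:u+55],None,fx=6,fy=6,interpolation=3)[:,:,::-1])
E
```

```text
time_s: 4.63
tcp_pos: [0.4613, 0.3127, 0.1775]
ee_rot: [[0.887, -0.461, -0.009], [-0.461, -0.887, -0.008], [-0.004, 0.011, -1.0]]
wrist_force: [-1.1, -0.6, -1.7]
gripper_width: 0.273
[0.46226423 0.3123405  0.17986993]
```

View pics/e.png

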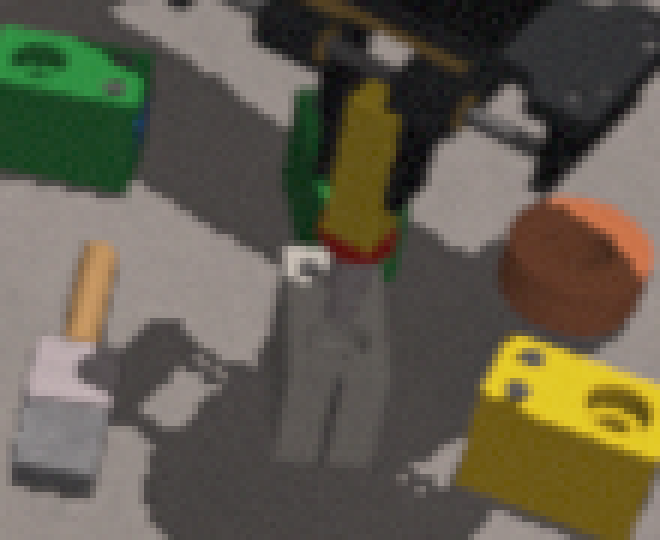

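```bash
python3 -m jog '{"delta_pos":[[1,1,-6],[0,0,-6],[0,0,-6],[0,0,-3],[0,0,-1],[0,0,0]],"rot":[[0,0,0],[0,0,0],[0,0,0],[0,0,0],[0,0,0],[0,0,0]],"grip":[10,10,10,10,10,10]}'
```

```text
time_s: 5.18
tcp_pos: [0.4649, 0.3139, 0.1616]
ee_rot: [[0.887, -0.462, 0.0], [-0.462, -0.887, -0.0], [0.0, 0.0, -1.0]]
wrist_force: [-0.8, 0.3, -0.9]
gripper_width: 0.275
```

```bash
python3 -m jog '{"delta_pos":[[0,0,-4],[0,0,-4],[0,0,-4],[0,0,0],[0,0,0]],"rot":[[0,0,0],[0,0,0],[0,0,0],[0,0,0],[0,0,0]],"grip":[10,10,10,10,10]}'
```

```text
time_s: 5.6
tcp_pos: [0.4645, 0.3141, 0.149]
ee_rot: [[0.887, -0.462, -0.001], [-0.462, -0.887, -0.001], [-0.0, 0.001, -1.0]]
wrist_force: [-1.4, -1.0, -1.1]
gripper_width: 0.275
```

```bash
python3 -m jog '{"delta_pos":[[0,0,-4],[0,0,-4],[0,0,-3],[0,0,-2],[0,0,-1],[0,0,-1],[0,0,0],[0,0,0]],"rot":[[0,0,0],[0,0,0],[0,0,0],[0,0,0],[0,0,0],[0,0,0],[0,0,0],[0,0,0]],"grip":[10,10,10,10,10,10,10,10]}'
```

```text
time_s: 6.27
tcp_pos: [0.4646, 0.314, 0.1345]
ee_rot: [[0.887, -0.462, -0.001], [-0.462, -0.887, -0.001], [-0.0, 0.001, -1.0]]
wrist_force: [-1.6, -2.9, 0.3]
gripper_width: 0.274
```

```bash
python3 -m jog '{"delta_pos":[[0,0,-1],[0,0,-1],[0,0,0]],"rot":[[0,0,0],[0,0,0],[0,0,0]],"grip":[10,10,10]}'
```

```text
time_s: 6.52
tcp_pos: [0.4646, 0.3141, 0.1344]
ee_rot: [[0.887, -0.461, 0.0], [-0.461, -0.887, -0.001], [0.0, 0.001, -1.0]]
wrist_force: [-5.6, -2.9, 9.9]
gripper_width: 0.275
```

```bash
python3 -m jog '{"delta_pos":[[0,0,30],[0,0,32],[22.8,-27.6,0],[22.8,-27.6,0],[22.8,-27.6,0],[22.8,-27.6,0],[22.8,-27.6,0],[22.8,-27.6,0],[22.8,-27.6,0],[0,0,-12]],"rot":[[0,0,0],[0,0,0],[0,0,0],[0,0,0],[0,0,0],[0,0,0],[0,0,0],[0,0,0],[0,0,0],[0,0,0]],"grip":[10,10,10,10,10,10,10,10,10,10]}'
python3 -m jog '{"delta_pos":[[0,0,-5],[0,0,0],[0,0,0]],"rot":[[0,0,0],[0,0,0],[0,0,0]],"grip":[10,10,10]}'
python3 - <<'E'
from fit import *
s=vision.capture('scene');t=vision.capture('top');print(r.sense()['tcp_pos'],fit(t,.06,.447,.311,.08,.044,lum,[8]),fit(s,.06,.447,.311,.08,.044,lum,[8]))
u,v=P(s)([[.624,.121,.06]])[0].astype(int)
cv2.imwrite('pics/f.png',cv2.resize(s['frame'][v-55:v+35,u-55:u+55],None,fx=6,fy=6,interpolation=3)[:,:,::-1])
E
```

```text
time_s: 7.35
tcp_pos: [0.6303, 0.1173, 0.1849]
ee_rot: [[0.885, -0.466, 0.01], [-0.466, -0.885, 0.001], [0.008, -0.006, -1.0]]
wrist_force: [0.2, 0.9, 0.0]
gripper_width: 0.275
time_s: 7.6
tcp_pos: [0.6242, 0.1218, 0.1773]
ee_rot: [[0.887, -0.461, -0.0], [-0.461, -0.887, -0.0], [0.0, 0.0, -1.0]]
wrist_force: [0.1, 0.1, -1.1]
gripper_width: 0.274
[0.62443899 0.12224346 0.17823984] [439.8 313.3  18.1 -12.3] [447.6 311.7   6.3 -66.5]
```

View pics/f.png

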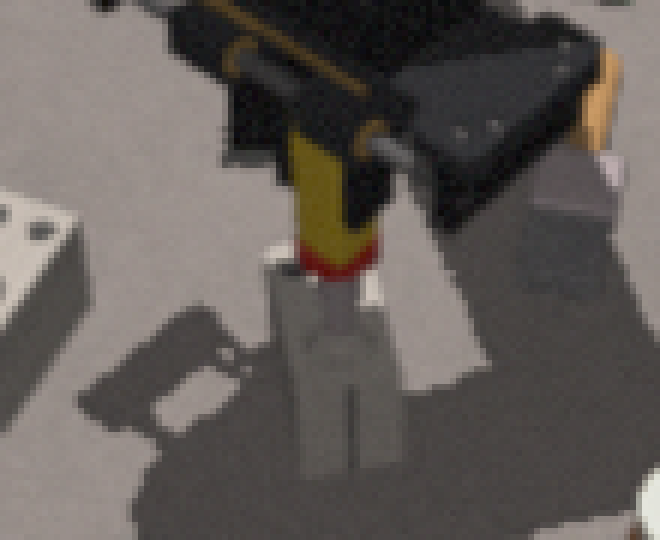

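```bash
python3 -m jog '{"delta_pos":[[0,0,-5],[0,0,-5],[0,0,-5],[0,0,-4],[0,0,-2],[0,0,-1],[0,0,0],[0,0,0]],"rot":[[0,0,0],[0,0,0],[0,0,0],[0,0,0],[0,0,0],[0,0,0],[0,0,0],[0,0,0]],"grip":[10,10,10,10,10,10,10,10]}'
python3 -m jog '{"delta_pos":[[0,0,-1],[0,0,-1],[0,0,0]],"rot":[[0,0,0],[0,0,0],[0,0,0]],"grip":[10,10,10]}'
```

```text
time_s: 8.37
tcp_pos: [0.6243, 0.121, 0.1555]
ee_rot: [[0.887, -0.462, -0.0], [-0.462, -0.887, -0.0], [-0.0, 0.0, -1.0]]
wrist_force: [-0.9, 0.2, -0.1]
gripper_width: 0.27
time_s: 8.62
tcp_pos: [0.6244, 0.121, 0.1549]
ee_rot: [[0.887, -0.462, 0.001], [-0.462, -0.887, -0.0], [0.001, 0.0, -1.0]]
wrist_force: [-2.7, -0.0, 5.3]
gripper_width: 0.275
```

```bash
python3 -m jog '{"delta_pos":[[0,0,-1],[0,0,0]],"rot":[[0,0,0],[0,0,0]],"grip":[10,10]}'
python3 -m jog '{"delta_pos":[[0,0,25],[0,0,18],[2.4,-31.5,0],[2.4,-31.5,0],[2.4,-31.5,0],[2.4,-31.5,0],[2.4,-31.5,0],[0,0,-10],[0,0,-10],[0,0,0]],"rot":[[0,0,0],[0,0,0],[0,0,0],[0,0,0],[0,0,0],[0,0,0],[0,0,0],[0,0,0],[0,0,0],[0,0,0]],"grip":[10,10,10,10,10,10,10,10,10,10]}'
python3 -m jog '{"delta_pos":[[0,0,-6],[0,0,-6],[0,0,-3],[0,0,0]],"rot":[[0,0,0],[0,0,0],[0,0,0],[0,0,0]],"grip":[10,10,10,10]}'
```

```text
time_s: 8.78
tcp_pos: [0.6244, 0.121, 0.1548]
ee_rot: [[0.887, -0.461, 0.001], [-0.461, -0.887, -0.0], [0.001, -0.0, -1.0]]
wrist_force: [-2.9, 0.1, 8.7]
gripper_width: 0.273
time_s: 9.62
tcp_pos: [0.6349, -0.0364, 0.1726]
ee_rot: [[0.886, -0.463, -0.005], [-0.463, -0.886, 0.0], [-0.004, 0.002, -1.0]]
wrist_force: [-0.6, -0.2, -2.2]
gripper_width: 0.271
time_s: 9.95
tcp_pos: [0.6359, -0.0356, 0.1595]
ee_rot: [[0.887, -0.461, -0.002], [-0.461, -0.887, -0.0], [-0.002, 0.001, -1.0]]
wrist_force: [0.3, -0.3, -0.7]
gripper_width: 0.273
```

```bash
python3 -m jog '{"delta_pos":[[0,-1,-5],[0,0,-5],[0,0,-4],[0,0,-3],[0,0,-2],[0,0,-1],[0,0,0]],"rot":[[0,0,0],[0,0,0],[0,0,0],[0,0,0],[0,0,0],[0,0,0],[0,0,0]],"grip":[10,10,10,10,10,10,10]}'
```

```text
time_s: 10.53
tcp_pos: [0.6363, -0.0375, 0.1403]
ee_rot: [[0.887, -0.462, -0.0], [-0.462, -0.887, -0.0], [-0.0, 0.0, -1.0]]
wrist_force: [-0.0, -0.3, -1.2]
gripper_width: 0.274
```

```bash
python3 -m jog '{"delta_pos":[[0,0.5,-2],[0,0,-2],[0,0,-2],[0,0,-1],[0,0,0],[0,0,0]],"rot":[[0,0,0],[0,0,0],[0,0,0],[0,0,0],[0,0,0],[0,0,0]],"grip":[10,10,10,10,10,10]}'
```

```text
time_s: 11.03
tcp_pos: [0.6364, -0.0369, 0.1335]
ee_rot: [[0.887, -0.462, -0.0], [-0.462, -0.887, -0.0], [-0.0, 0.0, -1.0]]
wrist_force: [0.0, 0.2, -1.3]
gripper_width: 0.273
```

```bash
python3 -m jog '{"delta_pos":[[0,0,-2],[0,0,-3],[0,0,-3],[0,0,-3],[0,0,-2],[0,0,-1],[0,0,0],[0,0,0]],"rot":[[0,0,0],[0,0,0],[0,0,0],[0,0,0],[0,0,0],[0,0,0],[0,0,0],[0,0,0]],"grip":[10,10,10,10,10,10,10,10]}'
python3 -m jog '{"delta_pos":[[0,0,-1],[0,0,-1],[0,0,0]],"rot":[[0,0,0],[0,0,0],[0,0,0]],"grip":[10,10,10]}'
```

```text
time_s: 11.7
tcp_pos: [0.6365, -0.0369, 0.1195]
ee_rot: [[0.887, -0.462, -0.0], [-0.462, -0.887, -0.0], [0.0, 0.0, -1.0]]
wrist_force: [0.9, 1.2, -1.0]
gripper_width: 0.271
time_s: 11.95
tcp_pos: [0.6367, -0.0369, 0.1186]
ee_rot: [[0.887, -0.462, 0.001], [-0.462, -0.887, -0.0], [0.001, -0.0, -1.0]]
wrist_force: [-0.6, 0.2, 3.0]
gripper_width: 0.276
```

```bash
python3 -m jog '{"delta_pos":[[0,0,-1],[0,0,40],[0,0,38],[-32.4,15.7,0],[-32.4,15.7,0],[-32.4,15.7,0],[-32.4,15.7,0],[-32.4,15.7,0],[-32.4,15.7,0],[0,0,0]],"rot":[[0,0,0],[0,0,0],[0,0,0],[0,0,0],[0,0,0],[0,0,0],[0,0,0],[0,0,0],[0,0,0],[0,0,0]],"grip":[10,10,10,10,10,10,10,10,10,10]}'
python3 -m jog '{"delta_pos":[[0,0,-10],[0,0,-5],[0,0,0]],"rot":[[0,0,0],[0,0,0],[0,0,0]],"grip":[10,10,10]}'
```

```text
time_s: 12.78
tcp_pos: [0.4362, 0.0577, 0.194]
ee_rot: [[0.888, -0.46, -0.004], [-0.46, -0.888, 0.001], [-0.004, 0.001, -1.0]]
wrist_force: [-0.7, -0.7, -1.0]
gripper_width: 0.273
time_s: 13.03
tcp_pos: [0.4412, 0.0571, 0.1785]
ee_rot: [[0.887, -0.462, -0.002], [-0.462, -0.887, -0.001], [-0.002, 0.002, -1.0]]
wrist_force: [-0.3, -0.3, -1.0]
gripper_width: 0.271
```

```bash
python3 -m jog '{"delta_pos":[[0.5,0,-8],[0,0,-8],[0,0,-8],[0,0,-8],[0,0,-6],[0,0,0]],"rot":[[0,0,0],[0,0,0],[0,0,0],[0,0,0],[0,0,0],[0,0,0]],"grip":[10,10,10,10,10,10]}'
```

```text
time_s: 13.53
tcp_pos: [0.4416, 0.0568, 0.1398]
ee_rot: [[0.887, -0.462, -0.003], [-0.462, -0.887, -0.002], [-0.002, 0.003, -1.0]]
wrist_force: [-0.5, -0.3, -0.7]
gripper_width: 0.272
```

```bash
python3 -m jog '{"delta_pos":[[0.5,0,-6],[0,0,-6],[0,0,-5],[0,0,-3],[0,0,-1],[0,0,0],[0,0,0]],"rot":[[0,0,0],[0,0,0],[0,0,0],[0,0,0],[0,0,0],[0,0,0],[0,0,0]],"grip":[10,10,10,10,10,10,10]}'
```

```text
time_s: 14.12
tcp_pos: [0.4432, 0.0574, 0.1207]
ee_rot: [[0.887, -0.462, 0.0], [-0.462, -0.887, 0.0], [0.0, -0.0, -1.0]]
wrist_force: [-0.1, 0.4, -1.3]
gripper_width: 0.27
```

```bash
python3 -m jog '{"delta_pos":[[0,0,-1.5],[0,0,-1],[0,0,0]],"rot":[[0,0,0],[0,0,0],[0,0,0]],"grip":[10,10,10]}'
python3 -m jog '{"delta_pos":[[0,0,0],[0,0,0],[0,0,0],[0,0,0],[0,0,0],[0,0,0],[0,0,0]],"rot":[[0,0,0],[0,0,0],[0,0,0],[0,0,0],[0,0,0],[0,0,0],[0,0,0]],"grip":[70,70,70,70,70,70,70]}'
```

```text
time_s: 14.37
tcp_pos: [0.4433, 0.0574, 0.1186]
ee_rot: [[0.887, -0.462, 0.001], [-0.462, -0.887, 0.0], [0.001, -0.001, -1.0]]
wrist_force: [-0.9, -0.2, 2.7]
gripper_width: 0.274
time_s: 14.95
tcp_pos: [0.443, 0.0573, 0.118]
ee_rot: [[0.887, -0.462, -0.0], [-0.462, -0.887, -0.0], [-0.0, 0.0, -1.0]]
wrist_force: [-0.0, 0.2, 0.4]
gripper_width: 0.671
```

```bash
python3 -m jog '{"delta_pos":[[0,0,30],[0,0,30],[0.6,31.8,0],[0.6,31.8,0],[0.6,31.8,0],[0.6,31.8,0],[0.6,31.8,0],[0.6,31.8,-20],[0.6,31.8,-20],[0.6,31.8,-20]],"rot":[[0,0,0],[0,0,0],[0,0,4.4],[0,0,4.4],[0,0,4.4],[0,0,4.4],[0,0,4.4],[0,0,4.4],[0,0,4.4],[0,0,4.4]],"grip":[70,70,70,70,70,70,70,70,70,70]}'
python3 -m jog '{"delta_pos":[[0,0,0],[0,0,0],[0,0,0]],"rot":[[0,0,0],[0,0,0],[0,0,0]],"grip":[70,70,70]}'
python3 - <<'E'
from fit import *
s=vision.capture('scene');print(r.sense()['tcp_pos'])
print(fit(s,.141,.443,.057,.024,.024,yel,[-28]))
for x,y,a in((.609,.114,25),(.619,-.034,-10)):print(fit(s,.06,x,y,.08,.044,lum,[a]))
cv2.imwrite('pics/g.png',s['frame'][:,:,::-1])
E
```

```text
time_s: 15.78
tcp_pos: [0.4477, 0.3134, 0.1176]
ee_rot: [[0.99, 0.138, 0.001], [0.138, -0.99, 0.001], [0.001, -0.001, -1.0]]
wrist_force: [0.4, 0.2, -0.1]
gripper_width: 0.701
time_s: 16.03
tcp_pos: [0.4476, 0.3115, 0.1178]
ee_rot: [[0.991, 0.134, -0.001], [0.134, -0.991, -0.001], [-0.001, 0.001, -1.0]]
wrist_force: [0.2, -0.7, 0.5]
gripper_width: 0.702
[0.44788873 0.31123554 0.11839946]
[445.8  59.6 -27.1 -86.3]
[610.4 115.8  24.8 -48. ]
[617.7 -32.   -8.6 -49.2]
```

View pics/g.png

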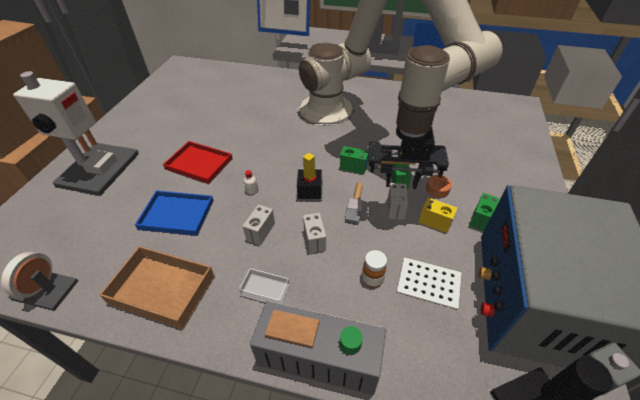

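```bash
python3 -m jog '{"delta_pos":[[0,0,-35],[0,0,-25],[0,0,-10],[0,0,0],[0,0,0],[0,0,0],[0,0,0],[0,0,0],[0,0,0]],"rot":[[0,0,0],[0,0,0],[0,0,0],[0,0,0],[0,0,0],[0,0,0],[0,0,0],[0,0,0],[0,0,0]],"grip":[70,70,70,70,30,30,30,30,30]}'
```

```text
time_s: 16.83
tcp_pos: [0.4485, 0.3118, 0.0497]
ee_rot: [[0.991, 0.134, 0.002], [0.134, -0.991, 0.001], [0.002, -0.001, -1.0]]
wrist_force: [0.2, -3.3, 6.9]
gripper_width: 0.501
```

```bash
python3 -m jog '{"delta_pos":[[0,0,0],[0,0,20],[0,0,40],[0,0,40],[0,0,40],[0,0,20],[10.3,-37.3,0],[10.3,-37.3,0],[10.3,-37.3,0],[10.3,-37.3,0]],"rot":[[0,0,0],[0,0,0],[0,0,0],[0,0,0],[0,0,0],[0,0,0],[0,0,0],[0,0,0],[0,0,0],[0,0,-1.3]],"grip":[30,30,30,30,30,30,30,30,30,30]}'
python3 -m jog '{"delta_pos":[[10.3,-37.3,0],[10.3,-37.3,0],[10.3,-37.3,0],[10.3,-37.3,0],[10.3,-37.3,0],[10.3,-37.3,0],[10.3,-37.3,0],[10.3,-37.3,0],[10.3,-37.3,0],[10.3,-37.3,0]],"rot":[[0,0,0],[0,0,0],[0,0,0],[0,0,0],[0,0,0],[0,0,0],[0,0,0],[0,0,0],[0,0,0],[0,0,0]],"grip":[30,30,30,30,30,30,30,30,30,30]}'
python3 -m jog '{"delta_pos":[[10.3,-37.3,-20],[10.3,-37.3,-20],[0,0,-30],[0,0,-30],[0,0,0],[0,0,0],[0,0,0]],"rot":[[0,0,0],[0,0,0],[0,0,0],[0,0,0],[0,0,0],[0,0,0],[0,0,0]],"grip":[30,30,30,30,30,30,30]}'
```

```text
time_s: 17.67
tcp_pos: [0.488, 0.161, 0.2074]
ee_rot: [[0.994, 0.112, -0.002], [0.112, -0.994, 0.001], [-0.002, -0.001, -1.0]]
wrist_force: [0.4, -0.3, -3.7]
gripper_width: 0.506
time_s: 18.5
tcp_pos: [0.5914, -0.2118, 0.2068]
ee_rot: [[0.994, 0.111, -0.002], [0.111, -0.994, 0.002], [-0.002, -0.002, -1.0]]
wrist_force: [1.3, 1.4, -4.5]
gripper_width: 0.505
time_s: 19.08
tcp_pos: [0.6128, -0.2818, 0.1112]
ee_rot: [[0.994, 0.112, 0.002], [0.113, -0.994, -0.001], [0.002, 0.001, -1.0]]
wrist_force: [-1.1, -0.5, -3.2]
gripper_width: 0.501
```

```bash
python3 -m jog '{"delta_pos":[[0,-2,-20],[0,0,-15],[0,0,-10],[0,0,-5],[0,0,-3],[0,0,-2],[0,0,0],[0,0,0]],"rot":[[0,0,0],[0,0,0],[0,0,0],[0,0,0],[0,0,0],[0,0,0],[0,0,0],[0,0,0]],"grip":[30,30,30,30,30,30,30,30]}'
```

```text
time_s: 19.75
tcp_pos: [0.6123, -0.284, 0.0557]
ee_rot: [[0.994, 0.112, 0.002], [0.112, -0.994, -0.001], [0.001, 0.001, -1.0]]
wrist_force: [-0.1, -0.8, -4.4]
gripper_width: 0.505
```

```bash
python3 -m jog '{"delta_pos":[[0,0,-1],[0,0,-1],[0,0,-0.5],[0,0,0]],"rot":[[0,0,0],[0,0,0],[0,0,0],[0,0,0]],"grip":[30,30,30,30]}'
```

```text
time_s: 20.08
tcp_pos: [0.6122, -0.2841, 0.0537]
ee_rot: [[0.994, 0.112, 0.001], [0.112, -0.994, -0.001], [0.001, 0.001, -1.0]]
wrist_force: [-1.7, 1.7, 3.1]
gripper_width: 0.505
```

```bash
python3 -m jog '{"delta_pos":[[0,0,0],[0,0,0],[0,0,0],[0,0,0],[0,0,15],[0,0,30],[0,0,35],[0,0,20],[-0.3,36.2,0],[-0.3,36.2,0]],"rot":[[0,0,0],[0,0,0],[0,0,0],[0,0,0],[0,0,0],[0,0,0],[0,0,0],[0,0,0],[0,0,1.7],[0,0,1.7]],"grip":[75,75,75,75,75,75,75,75,75,75]}'
python3 -m jog '{"delta_pos":[[-0.3,36.2,0],[-0.3,36.2,0],[-0.3,36.2,0],[-0.3,36.2,0],[-0.3,36.2,0],[-0.3,36.2,0],[-0.2,36.2,0],[-0.2,36.2,0],[-0.2,36.2,0]],"rot":[[0,0,1.7],[0,0,1.7],[0,0,1.7],[0,0,1.7],[0,0,1.7],[0,0,1.7],[0,0,1.7],[0,0,1.7],[0,0,1.7]],"grip":[75,75,75,75,75,75,75,75,75]}'
python3 -m jog '{"delta_pos":[[0,0,-20],[0,0,-10],[0,0,0],[0,0,0]],"rot":[[0,0,0],[0,0,0],[0,0,0],[0,0,0]],"grip":[75,75,75,75]}'
python3 - <<'E'
from fit import *
t=vision.capture('top');s=vision.capture('scene')
print([fit(c,.064,.6125,-.284,.08,.044,lum,[6]) for c in(t,s)])
cv2.imwrite('pics/h.png',np.hstack([rect(c,.064,.5,.72,-.39,-.19,1800) for c in(t,s)]))
E
```

```text
time_s: 20.92
tcp_pos: [0.612, -0.2124, 0.1543]
ee_rot: [[0.986, 0.168, 0.005], [0.168, -0.986, -0.001], [0.005, 0.002, -1.0]]
wrist_force: [1.0, 0.8, -1.7]
gripper_width: 0.751
time_s: 21.67
tcp_pos: [0.6086, 0.1161, 0.1524]
ee_rot: [[0.905, 0.425, 0.0], [0.425, -0.905, 0.0], [0.0, 0.0, -1.0]]
wrist_force: [0.8, -0.0, -0.4]
gripper_width: 0.747
time_s: 22.0
tcp_pos: [0.6082, 0.1132, 0.1214]
ee_rot: [[0.906, 0.423, -0.002], [0.423, -0.906, -0.001], [-0.003, 0.0, -1.0]]
wrist_force: [-0.4, 0.2, -0.1]
gripper_width: 0.747
[array([ 610.7, -285.4,    6.1, -105.3]), array([ 612.2, -282.7,    6. ,  -59.1])]
```

View pics/h.png

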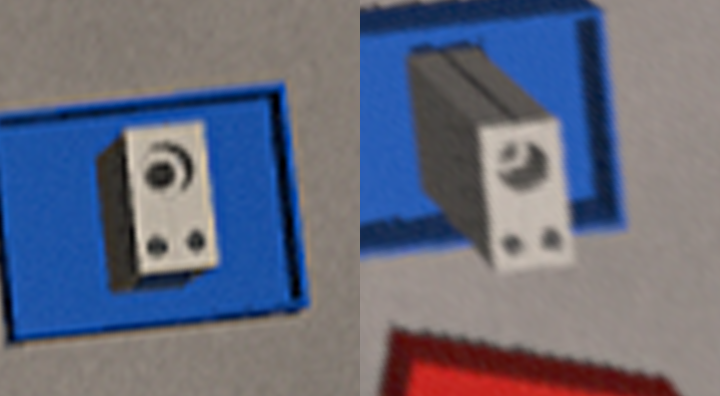

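```bash
python3 -m jog '{"delta_pos":[[1,1,-35],[0,0,-25],[0,0,-12],[0,0,0],[0,0,0],[0,0,0],[0,0,0],[0,0,0],[0,0,0],[0,0,0]],"rot":[[0,0,0],[0,0,0],[0,0,0],[0,0,0],[0,0,0],[0,0,0],[0,0,0],[0,0,0],[0,0,0],[0,0,0]],"grip":[75,75,75,75,30,30,30,30,30,30]}'
```

```text
time_s: 22.93
tcp_pos: [0.6106, 0.1155, 0.0519]
ee_rot: [[0.905, 0.425, 0.003], [0.425, -0.905, 0.001], [0.003, 0.001, -1.0]]
wrist_force: [-0.3, -0.9, 5.4]
gripper_width: 0.503
```

```bash
python3 -m jog '{"delta_pos":[[0,0,20],[0,0,40],[0,0,40],[0,0,10],[-15.5,-34.5,0],[-15.5,-34.5,0],[-15.5,-34.5,0],[-15.5,-34.5,0],[-15.5,-34.5,0],[-15.5,-34.5,0]],"rot":[[0,0,0],[0,0,0],[0,0,0],[0,0,0],[0,0,-2.5],[0,0,-2.5],[0,0,-2.5],[0,0,-2.5],[0,0,-2.5],[0,0,-2.5]],"grip":[30,30,30,30,30,30,30,30,30,30]}'
python3 -m jog '{"delta_pos":[[-15.5,-34.5,0],[-15.5,-34.5,0],[-15.5,-34.5,0],[-15.5,-34.5,0],[-15.5,-34.5,0],[-15.5,-34.5,0],[-15.5,-34.5,-10],[-15.5,-34.5,-20],[0,0,-15],[0,0,0]],"rot":[[0,0,-2.5],[0,0,-2.5],[0,0,-2.5],[0,0,-2.5],[0,0,-2.5],[0,0,-2.5],[0,0,-2.5],[0,0,-2.5],[0,0,0],[0,0,0]],"grip":[30,30,30,30,30,30,30,30,30,30]}'
python3 -m jog '{"delta_pos":[[0,0,0],[0,0,0]],"rot":[[0,0,0],[0,0,0]],"grip":[30,30]}'
```

```text
time_s: 23.77
tcp_pos: [0.5144, -0.0928, 0.1588]
ee_rot: [[0.985, 0.173, -0.003], [0.173, -0.985, 0.001], [-0.003, -0.001, -1.0]]
wrist_force: [0.0, -1.0, -4.8]
gripper_width: 0.5
time_s: 24.6
tcp_pos: [0.3887, -0.3662, 0.111]
ee_rot: [[0.984, -0.178, -0.008], [-0.178, -0.984, 0.006], [-0.009, -0.005, -1.0]]
wrist_force: [-1.3, 1.1, -4.5]
gripper_width: 0.503
time_s: 24.77
tcp_pos: [0.3937, -0.3662, 0.116]
ee_rot: [[0.985, -0.171, 0.0], [-0.171, -0.985, -0.0], [0.0, 0.0, -1.0]]
wrist_force: [0.4, -0.2, -4.3]
gripper_width: 0.503
```

```bash
python3 -m jog '{"delta_pos":[[0,-1,-20],[0,0,-15],[0,0,-10],[0,0,-8],[0,0,-4],[0,0,0],[0,0,0],[0,0,0]],"rot":[[0,0,0],[0,0,0],[0,0,0],[0,0,0],[0,0,0],[0,0,0],[0,0,0],[0,0,0]],"grip":[30,30,30,30,30,30,30,30]}'
python3 -m jog '{"delta_pos":[[0,0,-1],[0,0,-1],[0,0,0],[0,0,0]],"rot":[[0,0,0],[0,0,0],[0,0,0],[0,0,0]],"grip":[30,30,30,30]}'
```

```text
time_s: 25.43
tcp_pos: [0.3938, -0.368, 0.0596]
ee_rot: [[0.985, -0.172, 0.002], [-0.172, -0.985, -0.001], [0.002, 0.001, -1.0]]
wrist_force: [0.0, 0.3, -4.5]
gripper_width: 0.5
time_s: 25.77
tcp_pos: [0.3931, -0.3678, 0.0569]
ee_rot: [[0.985, -0.172, 0.0], [-0.172, -0.985, -0.0], [0.0, 0.0, -1.0]]
wrist_force: [-0.3, -1.1, -5.1]
gripper_width: 0.505
```

```bash
python3 -m jog '{"delta_pos":[[0,0,-1],[0,0,-0.5],[0,0,0],[0,0,0]],"rot":[[0,0,0],[0,0,0],[0,0,0],[0,0,0]],"grip":[30,30,30,30]}'
```

```text
time_s: 26.1
tcp_pos: [0.3932, -0.3679, 0.0559]
ee_rot: [[0.985, -0.172, 0.0], [-0.172, -0.985, -0.0], [0.0, 0.0, -1.0]]
wrist_force: [-1.3, 1.1, 1.7]
gripper_width: 0.503
```

```bash
python3 -m jog '{"delta_pos":[[0,0,0],[0,0,0],[0,0,0],[0,0,0],[0,0,15],[0,0,30],[0,0,35],[0,0,20],[20.3,30.4,0],[20.3,30.4,0]],"rot":[[0,0,0],[0,0,0],[0,0,0],[0,0,0],[0,0,0],[0,0,0],[0,0,0],[0,0,0],[0,0,1],[0,0,0]],"grip":[75,75,75,75,75,75,75,75,75,75]}'
python3 -m jog '{"delta_pos":[[20.3,30.4,0],[20.3,30.4,0],[20.3,30.4,0],[20.3,30.4,0],[20.3,30.4,0],[20.3,30.4,0],[20.3,30.4,0],[20.3,30.4,0],[20.3,30.4,-20],[0,0,-10]],"rot":[[0,0,0],[0,0,0],[0,0,0],[0,0,0],[0,0,0],[0,0,0],[0,0,0],[0,0,0],[0,0,0],[0,0,0]],"grip":[75,75,75,75,75,75,75,75,75,75]}'
python3 -m jog '{"delta_pos":[[0,0,0],[0,0,0]],"rot":[[0,0,0],[0,0,0]],"grip":[75,75]}'
python3 - <<'E'
from fit import *
t=vision.capture('top');s=vision.capture('scene')
print([fit(c,.064,.393,-.368,.08,.044,lum,[-10]) for c in(t,s)])
print([fit(c,.022,.402,-.323,.13,.17,red,[-10]) for c in(t,s)])
E
```

```text
time_s: 26.93
tcp_pos: [0.4345, -0.3077, 0.1573]
ee_rot: [[0.987, -0.158, 0.005], [-0.158, -0.987, -0.002], [0.005, 0.001, -1.0]]
wrist_force: [0.7, 0.7, -0.3]
gripper_width: 0.749
time_s: 27.77
tcp_pos: [0.6199, -0.0285, 0.1242]
ee_rot: [[0.989, -0.15, 0.003], [-0.15, -0.989, 0.001], [0.003, -0.001, -1.0]]
wrist_force: [0.5, -0.9, -0.5]
gripper_width: 0.754
time_s: 27.93
tcp_pos: [0.6157, -0.0335, 0.1244]
ee_rot: [[0.988, -0.154, -0.003], [-0.154, -0.988, -0.001], [-0.002, 0.001, -1.0]]
wrist_force: [-1.0, -0.4, 0.9]
gripper_width: 0.751
[array([ 391.7, -368.1,   -9.7, -105.2]), array([ 393. , -365.2,   -9.2,  -39. ])]
[array([ 402. , -325. ,  -10.1,  -94.7]), array([ 401.8, -323.7,   -9.3,  -38.2])]
```

```bash
python3 -m jog '{"delta_pos":[[0.5,0,-35],[0,0,-26],[0,0,-13],[0,0,0],[0,0,0],[0,0,0],[0,0,0],[0,0,0],[0,0,0],[0,0,0]],"rot":[[0,0,0],[0,0,0],[0,0,0],[0,0,0],[0,0,0],[0,0,0],[0,0,0],[0,0,0],[0,0,0],[0,0,0]],"grip":[75,75,75,75,30,30,30,30,30,30]}'
```

```text
time_s: 28.87
tcp_pos: [0.6177, -0.0335, 0.0529]
ee_rot: [[0.988, -0.155, 0.002], [-0.155, -0.988, -0.0], [0.002, -0.0, -1.0]]
wrist_force: [-0.8, -1.6, 5.5]
gripper_width: 0.503
```

```bash
python3 -m jog '{"delta_pos":[[0,0,20],[0,0,40],[0,0,40],[0,0,10],[-23.2,-27.3,0],[-23.2,-27.3,0],[-23.2,-27.3,0],[-23.2,-27.3,0],[-23.2,-27.3,0],[-23.2,-27.3,0]],"rot":[[0,0,0],[0,0,0],[0,0,0],[0,0,0],[0,0,-0.8],[0,0,0],[0,0,0],[0,0,0],[0,0,0],[0,0,0]],"grip":[30,30,30,30,30,30,30,30,30,30]}'
python3 -m jog '{"delta_pos":[[-23.2,-27.3,0],[-23.2,-27.3,0],[-23.2,-27.3,0],[0,0,-25],[0,0,-20],[0,0,0],[0,0,0]],"rot":[[0,0,0],[0,0,0],[0,0,0],[0,0,0],[0,0,0],[0,0,0],[0,0,0]],"grip":[30,30,30,30,30,30,30]}'
```

```text
time_s: 29.7
tcp_pos: [0.4754, -0.1977, 0.1601]
ee_rot: [[0.986, -0.169, -0.002], [-0.169, -0.986, 0.001], [-0.002, -0.001, -1.0]]
wrist_force: [-0.0, -0.4, -3.9]
gripper_width: 0.504
time_s: 30.28
tcp_pos: [0.4068, -0.2787, 0.115]
ee_rot: [[0.986, -0.169, -0.004], [-0.169, -0.986, 0.001], [-0.004, -0.001, -1.0]]
wrist_force: [0.4, -0.2, -4.2]
gripper_width: 0.5
```

```bash
python3 -m jog '{"delta_pos":[[0,0,-20],[0,0,-15],[0,0,-10],[0,0,-7],[0,0,-3],[0,0,-1],[0,0,0],[0,0,0],[0,0,0]],"rot":[[0,0,0],[0,0,0],[0,0,0],[0,0,0],[0,0,0],[0,0,0],[0,0,0],[0,0,0],[0,0,0]],"grip":[30,30,30,30,30,30,30,30,30]}'
python3 -m jog '{"delta_pos":[[0,0,-1],[0,0,0],[0,0,0]],"rot":[[0,0,0],[0,0,0],[0,0,0]],"grip":[30,30,30]}'
```

```text
time_s: 31.03
tcp_pos: [0.4087, -0.2792, 0.0611]
ee_rot: [[0.986, -0.168, 0.002], [-0.168, -0.986, -0.001], [0.002, 0.0, -1.0]]
wrist_force: [0.6, -0.1, -3.3]
gripper_width: 0.503
time_s: 31.28
tcp_pos: [0.4081, -0.2791, 0.0595]
ee_rot: [[0.986, -0.169, 0.0], [-0.169, -0.986, -0.0], [0.0, 0.0, -1.0]]
wrist_force: [-0.1, -0.4, -2.2]
gripper_width: 0.506
```

```bash
python3 -m jog '{"delta_pos":[[0,0,-1],[0,0,-1],[0,0,-0.5],[0,0,0],[0,0,0]],"rot":[[0,0,0],[0,0,0],[0,0,0],[0,0,0],[0,0,0]],"grip":[30,30,30,30,30]}'
```

```text
time_s: 31.7
tcp_pos: [0.4081, -0.2791, 0.0569]
ee_rot: [[0.986, -0.169, -0.0], [-0.169, -0.986, -0.0], [-0.0, 0.0, -1.0]]
wrist_force: [-1.3, 0.8, -0.5]
gripper_width: 0.505
```

```bash
python3 -m jog '{"delta_pos":[[0,0,-0.5],[0,0,0],[0,0,0],[0,0,0],[0,0,0],[0,0,15],[0,0,30],[0,0,40],[0,0,40],[0,0,0]],"rot":[[0,0,0],[0,0,0],[0,0,0],[0,0,0],[0,0,0],[0,0,0],[0,0,0],[0,0,0],[0,0,0],[0,0,0]],"grip":[30,75,75,75,75,75,75,75,75,75]}'
python3 -m jog '{"delta_pos":[[20,30,0],[20,30,0],[20,30,0],[20,30,0],[20,30,0],[20,30,0],[20,30,0],[0,0,0],[0,0,0]],"rot":[[0,0,0],[0,0,0],[0,0,0],[0,0,0],[0,0,0],[0,0,0],[0,0,0],[0,0,0],[0,0,0]],"grip":[75,75,75,75,75,75,75,75,75]}'
python3 - <<'E'
from fit import *
t=vision.capture('top');s=vision.capture('scene')
for n,x,y,a in(('b1',.612,-.284,6),('b2',.392,-.367,-10),('b3',.408,-.279,-10)): print(n,[fit(c,.064,x,y,.08,.044,lum,[a]) for c in(t,s)])
print([fit(c,.141,.443,.057,.024,.024,yel,[-28]) for c in(t,s)])
cv2.imwrite('pics/i.png',np.vstack([t['frame'][130:320,140:540],s['frame'][120:310,120:520]])[:,:,::-1])
E
```

```text
time_s: 32.53
tcp_pos: [0.4127, -0.2812, 0.1894]
ee_rot: [[0.986, -0.167, 0.015], [-0.167, -0.986, -0.007], [0.016, 0.005, -1.0]]
wrist_force: [0.5, -1.0, 0.1]
gripper_width: 0.752
time_s: 33.28
tcp_pos: [0.5489, -0.0675, 0.1806]
ee_rot: [[0.986, -0.166, -0.0], [-0.166, -0.986, -0.0], [-0.0, 0.0, -1.0]]
wrist_force: [-0.3, 0.2, 0.2]
gripper_width: 0.748
b1 [array([ 610.7, -285.4,    6.2, -102.5]), array([ 612.2, -282.7,    6. ,  -60. ])]
b2 [array([ 391.7, -368.1,   -9.7, -104.8]), array([ 393. , -365.3,   -9.3,  -38.8])]
b3 [array([ 406.8, -279.8,   -9.7, -116.5]), array([ 409. , -277. ,   -9.8,  -42. ])]
[array([443.2,  56.5, -10.3,  -0.5]), array([446.3,  59.7, -26.5, -31.4])]
```

View pics/i.png

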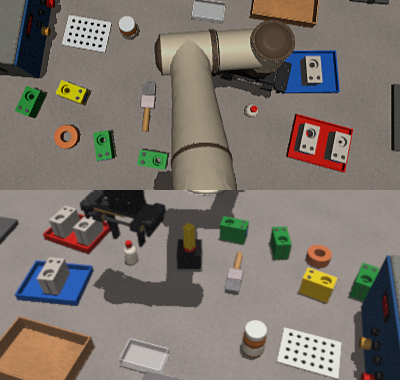

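All three blocks stand in their trays, the gauge is upright in its stand, and the gripper is clear and empty.

```bash
python3 -c "
from station import finish_job; print(finish_job())"
```

```text
the job is handed in; nothing more can be done
None
```

I tried the gauge in all three bores, put it back in its stand, sorted the blocks, and handed the job in at about 33 s of the 72 s allowed.

| Block, left to right | Where the gauge stopped (below the top) | Verdict | Placed in |
|---|---|---|---|
| Left | about 36 mm | right | blue tray |
| Middle | about 15.6 mm | too small | red tray |
| Right | about 52 mm (collar on the block) | too large | red tray |

- **Final images:** they show the three blocks upright inside their trays, the gauge upright in its stand, and the gripper empty and touching nothing. The bystanders I could see had not moved.
- **Forces:** the wrist force never read above about 10 N in the readings I took at the end of each move.
- **Camera disagreement:** the two cameras differ by about 2–3 mm on the block positions. I used averages of the two, checked against where the gauge fitted.
- **Check that failed:** in the final pictures the arm hid the gauge from the top camera, so that camera's measurement of it is meaningless. The gauge's return is confirmed by the scene camera, and by the seating height (118.6 mm against 118.5 mm at pick-up).
- **Small movement:** the right block shifted about 3 mm during its trial, before I picked it up to sort it.

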